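# Find the full filler tin among the returns

## Robot

A 7-joint arm with a two-finger parallel gripper is mounted at the origin on the work surface. World frame = base frame: x ahead of the robot, y to its left, z up, the work surface at z = 0. Lengths are in mm, angles in rad, forces in N, time in s.
With the tool pointing down it reaches from about 400 to 875 mm from the base axis. Payload 4.4 kg.
Tool frame: the origin (TCP) lies at the very end of the fingers, on their centre line; the grasp point (between the pads) lies 19 mm behind it; z points along the fingers, y is the line along which they close (so a half turn about z gives the same grasp; the last joint's range is limited). The gripper opens to 85 mm and grips with 20 to 120 N. Pads are 22 mm wide; open, the fingers measure 114 mm over their backs; the gripper's body (76 mm by 85 mm) begins 54 mm behind the grasp point. The pads swing forward as they close: fully open they stand 13 mm farther back than shut.
Start: joints at [-1.291, 0.628, 0.038, 1.517, -0.027, 0.996, -0.02], TCP at [220.293, 611.546, 210.413] pointing down, gripper open.
Joint ranges: [-3.06, 3.06], [-0.37, 2.12], [-1.25, 1.32], [0.18, 2.47], [-1.1, 4.24], [0.23, 1.98], [-2.94, 2.94]. Speed limits (rad/s): [2.57, 2.57, 3.14, 3.14, 3.14, 3.14, 3.14].

## Interface

Orientations are given as [roll, pitch, yaw] about the fixed x, y, z axes, in that order (R = Rz(yaw) Ry(pitch) Rx(roll)).
In Python, from cell import ctrl gives the robot as it stands.
- The arm moves only by the tool step_arm, never from a script. Its argument "series" is a list that holds one entry, the list of rows, each a list of 7 numbers: the turn, a rotation vector about the tool's x, y, z as a fraction of full scale, then the shift along the tool's x, y, z as a fraction of full scale, then the closure, from 0 (fully open) to 1 (shut). In form: [[[ax, ay, az, tx, ty, tz, gripper], ...]]. A call has 1 to 12 rows; each row shifts and turns the commanded pose from where the row before left it, along the tool's axes as they then stand; what a row does not reach is not made up. Full scale, the value 1, is 150 mm for a shift and 45 degrees for a turn. A row lasts 1/10 s, in which the tool goes at most 50 mm and 8.59 degrees, less where a joint would pass 70% of its speed; a pose out of reach is approached as far as the arm can. A call with a number of a shift or a turn outside -1 to 1 is refused whole. A call with a gripper value outside its range is refused whole. The fingers move at their own pace and stop on an object; the grip force is fixed at half the most. Time passes only in rows, so rows that do not move let the fingers close. It gives the time, the measured TCP pose, the force, the opening and the grip force at its end, in the units of the state.
- ctrl.read_state(): the state, without advancing time (a new reading comes with each control period).
- ctrl.get_image(name): name is "scene" or "top" or "wrist"; returns a dict with "img" (384x512x3 uint8, red, green, blue), "fx", "fy", "cx", "cy" (pixels), "dist" ([k1, k2, p1, p2, k3] as OpenCV has them; the pictures are not rectified), "R" (3x3) and "t" (3): a world point X has camera coordinates R X + t. Camera axes: x right, y down, z forward; pixel columns grow to the right and rows downward; lengths in mm; the calibration is good to about 2 mm. A picture is of the moment at which its call begins. There is no depth.
- ctrl.finish_job(): hands the job in; it is judged then, once.
Trained networks look in a picture, given as the dict that the camera call returned (one of the last four; its "shot" number tells which), for a name from the list of things; names that differ only in an ending like _2 or _b are one class to them, and where a whole thing is asked for, a point or a joint stands for the part that bears it (a point fixed in the world has none). Each returns a list of dicts, best first, with "score" (0 to 1); they miss things now and then, are a little off and sometimes report something else, mostly with a low value. They report only what shows in the picture. A call takes as long as a camera call.
- ctrl.recognise(picture, thing): "centre" ([column, row] in pixels, amid what is visible of it).
The state is a dict: "clock": time; "qpos": joint angles; "qd": joint speeds; "tau": joint torques, N m; "eef_pos": TCP position; "tool_rot": TCP orientation; "force": force on the tool from outside, world axes, zero at the start; "torque": the same for the moment, N m; "width": finger opening in mm; "gripper_force": force on a finger pad.
Only numpy, scipy, OpenCV 4.12 (cv2) and the standard library are available. Lean on these libraries where they do the work, as an engineer would, in place of code of your own. Each camera call takes 0.05 s, during which the arm holds its last target. There are 200 camera calls.

## Task

Three identical closed tins of filler stand on the counter mat. First take the wooden ball off the middle tin and lower it gently into the open bucket, letting go only close to its floor; then heft the three tins one after another, from the robot's left to its right, lifting each a few centimetres straight up and setting it back upright on its own place before the next. The heaviest is the full one: finish with it held up still and upright in the gripper, its base about 15 cm above the counter, and do not put it down or let go; the other two stay on their places, and the tub, tape roll and cartridge are left alone.

Things in the scene. Friction and masses are not known exactly. Their poses are not given: they have to be found in the camera images.
- mat: black rubber mat fixed to the counter, 120 x 340 x 6 mm, with three grey circles marking the places of the tins: at y = +110 mm (the robot's left), 0 and -110 mm in its frame. Origin: centre of its underside, on the counter; x along its short side (roughly away from the robot), y along its long side (roughly to the robot's left), z up
- tin_1_center (a point): one of three identical closed steel tins, 64 mm diameter, 100 mm tall overall; one clearly heavier than the others (all between 0.2 and 0.75 kg, the heaviest by at least 0.15 kg), which one cannot be seen. The body is a plain cylinder up to 90 mm, on it a 60 mm wide, 10 mm high raised lid ring with a 32 mm wide, 7 mm deep dished middle. Stands on one of the three places of the mat. Point: on the axis, half-way up (50 mm above its base); z up along the axis
- tin_2_center (a point): one of three identical closed steel tins, 64 mm diameter, 100 mm tall overall; one clearly heavier than the others (all between 0.2 and 0.75 kg, the heaviest by at least 0.15 kg), which one cannot be seen. The body is a plain cylinder up to 90 mm, on it a 60 mm wide, 10 mm high raised lid ring with a 32 mm wide, 7 mm deep dished middle. Stands on one of the three places of the mat. Point: on the axis, half-way up (50 mm above its base); z up along the axis
- tin_3_center (a point): one of three identical closed steel tins, 64 mm diameter, 100 mm tall overall; one clearly heavier than the others (all between 0.2 and 0.75 kg, the heaviest by at least 0.15 kg), which one cannot be seen. The body is a plain cylinder up to 90 mm, on it a 60 mm wide, 10 mm high raised lid ring with a 32 mm wide, 7 mm deep dished middle. Stands on one of the three places of the mat. Point: on the axis, half-way up (50 mm above its base); z up along the axis
- ball_center (a point): bare wooden newel-post ball, 50 mm diameter, 46 g, resting in the dished lid of the middle tin, its centre 19 mm above the lid's rim. Point: its centre
- bucket_floor (a point): open grey plastic bucket standing on the counter, 90 mm tall, outside 116 mm wide at the foot and 140 mm at the rim, wall 3 mm, floor 4 mm thick; stands either left or right of the mat. Point: centre of its inner floor, 86 mm below the rim; z up
- tub: bystander: closed white plastic filler tub with a wider lid, 136 mm diameter, 94 mm tall, on the side of the mat opposite to the bucket. Origin: centre of its underside
- tape: bystander: roll of paper masking tape lying flat, 100 mm diameter, 38 mm tall, beyond the mat. Origin: centre of its underside
- cartridge: bystander: white sealant cartridge lying in a cardboard cradle, 235 mm long (along its y), 60 mm wide, 56 mm tall, beyond the mat. Origin: centre of its underside

How it is judged (in metres and radians):
On the way, in this order (a step that is already met when the one before it is completed fails the run):
1. the ball lies in the bucket, let go (horizontal distance between ball_center and bucket_floor below 0.05 m and z of ball_center in the frame of bucket_floor below 0.04 m and contact force between ball and the fingers below 0.05 N), for 0.2 s.
2. the tin on the robot's left place is lifted at least 15 mm over the mat in the gripper, within 50 mm of its place, while the other two stand on the mat (((z of tin_1_center in the frame of mat above 0.071 m and contact force between tin_1 and the fingers above 0.5 N and y of tin_1_center in the frame of mat between 0.06 and 0.16 m and x of tin_1_center in the frame of mat between -0.05 and 0.05 m and z of each of tin_2_center, tin_3_center in the frame of mat below 0.063 m) or (z of tin_2_center in the frame of mat above 0.071 m and contact force between tin_2 and the fingers above 0.5 N and y of tin_2_center in the frame of mat between 0.06 and 0.16 m and x of tin_2_center in the frame of mat between -0.05 and 0.05 m and z of each of tin_1_center, tin_3_center in the frame of mat below 0.063 m) or (z of tin_3_center in the frame of mat above 0.071 m and contact force between tin_3 and the fingers above 0.5 N and y of tin_3_center in the frame of mat between 0.06 and 0.16 m and x of tin_3_center in the frame of mat between -0.05 and 0.05 m and z of each of tin_1_center, tin_2_center in the frame of mat below 0.063 m))), for 0.2 s.
3. the tin on the middle place is lifted at least 15 mm over the mat in the gripper, within 50 mm of its place, while the other two stand on the mat (((z of tin_1_center in the frame of mat above 0.071 m and contact force between tin_1 and the fingers above 0.5 N and y of tin_1_center in the frame of mat between -0.05 and 0.05 m and x of tin_1_center in the frame of mat between -0.05 and 0.05 m and z of each of tin_2_center, tin_3_center in the frame of mat below 0.063 m) or (z of tin_2_center in the frame of mat above 0.071 m and contact force between tin_2 and the fingers above 0.5 N and y of tin_2_center in the frame of mat between -0.05 and 0.05 m and x of tin_2_center in the frame of mat between -0.05 and 0.05 m and z of each of tin_1_center, tin_3_center in the frame of mat below 0.063 m) or (z of tin_3_center in the frame of mat above 0.071 m and contact force between tin_3 and the fingers above 0.5 N and y of tin_3_center in the frame of mat between -0.05 and 0.05 m and x of tin_3_center in the frame of mat between -0.05 and 0.05 m and z of each of tin_1_center, tin_2_center in the frame of mat below 0.063 m))), for 0.2 s.
4. the tin on the robot's right place is lifted at least 15 mm over the mat in the gripper, within 50 mm of its place, while the other two stand on the mat (((z of tin_1_center in the frame of mat above 0.071 m and contact force between tin_1 and the fingers above 0.5 N and y of tin_1_center in the frame of mat between -0.16 and -0.06 m and x of tin_1_center in the frame of mat between -0.05 and 0.05 m and z of each of tin_2_center, tin_3_center in the frame of mat below 0.063 m) or (z of tin_2_center in the frame of mat above 0.071 m and contact force between tin_2 and the fingers above 0.5 N and y of tin_2_center in the frame of mat between -0.16 and -0.06 m and x of tin_2_center in the frame of mat between -0.05 and 0.05 m and z of each of tin_1_center, tin_3_center in the frame of mat below 0.063 m) or (z of tin_3_center in the frame of mat above 0.071 m and contact force between tin_3 and the fingers above 0.5 N and y of tin_3_center in the frame of mat between -0.16 and -0.06 m and x of tin_3_center in the frame of mat between -0.05 and 0.05 m and z of each of tin_1_center, tin_2_center in the frame of mat below 0.063 m))), for 0.2 s.
At the end, for the whole second after the job is handed in: the heaviest tin is held over 120 mm above the counter, within 0.3 rad of upright, still, touching nothing else; the other two stand upright within 35 mm of their starts, untouched, each pressing the mat with under 5.2 N (the heaviest weighs over 6 N); the ball lies in the upright bucket (all of step 1 and ((height (world z) of tin_1_center above 0.17 m and angle between tin_1_center's own z axis and vertical below 0.3 rad and linear speed of tin_1 below 0.05 m/s and contact force between tin_1 and the fingers above 0.5 N and contact force between tin_1 and mat below 0.05 N and contact force between tin_1 and bucket below 0.05 N and contact force between tin_1 and tub below 0.05 N and contact force between tin_2 and mat between 1 and 5.2 N and contact force between each of tin_2, tin_3 and tin_1 below 0.05 N and distance of each of tin_2_center, tin_3_center from where it was at the start of the episode below 0.035 m and angle between each of tin_2_center, tin_3_center's own z axis and vertical below 0.1 rad and linear speed of each of tin_2, tin_3 below 0.02 m/s and contact force between each of tin_2, tin_3 and the fingers below 0.05 N and contact force between tin_3 and mat between 1 and 5.2 N) or (height (world z) of tin_2_center above 0.17 m and angle between tin_2_center's own z axis and vertical below 0.3 rad and linear speed of tin_2 below 0.05 m/s and contact force between tin_2 and the fingers above 0.5 N and contact force between tin_2 and mat below 0.05 N and contact force between tin_2 and bucket below 0.05 N and contact force between tin_2 and tub below 0.05 N and contact force between tin_1 and mat between 1 and 5.2 N and contact force between each of tin_1, tin_3 and tin_2 below 0.05 N and distance of each of tin_1_center, tin_3_center from where it was at the start of the episode below 0.035 m and angle between each of tin_1_center, tin_3_center's own z axis and vertical below 0.1 rad and linear speed of each of tin_1, tin_3 below 0.02 m/s and contact force between each of tin_1, tin_3 and the fingers below 0.05 N and contact force between tin_3 and mat between 1 and 5.2 N) or (height (world z) of tin_3_center above 0.17 m and angle between tin_3_center's own z axis and vertical below 0.3 rad and linear speed of tin_3 below 0.05 m/s and contact force between tin_3 and the fingers above 0.5 N and contact force between tin_3 and mat below 0.05 N and contact force between tin_3 and bucket below 0.05 N and contact force between tin_3 and tub below 0.05 N and contact force between tin_1 and mat between 1 and 5.2 N and contact force between each of tin_1, tin_2 and tin_3 below 0.05 N and distance of each of tin_1_center, tin_2_center from where it was at the start of the episode below 0.035 m and angle between each of tin_1_center, tin_2_center's own z axis and vertical below 0.1 rad and linear speed of each of tin_1, tin_2 below 0.02 m/s and contact force between each of tin_1, tin_2 and the fingers below 0.05 N and contact force between tin_2 and mat between 1 and 5.2 N)) and angle between bucket_floor's own z axis and vertical below 0.1 rad); the arm keeps its last pose, push and grip.
It fails at once if the ball is pressed or struck against the bucket with more than 20 N (contact force between ball and bucket above 20 N).
It fails at once if the ball is dropped into the bucket: let go with its underside more than 40 mm above the bucket's floor (contact force between ball and the fingers below 0.05 N and linear speed of ball above 0.1 m/s and horizontal distance between ball_center and bucket_floor below 0.09 m and z of ball_center in the frame of bucket_floor above 0.065 m).
It fails at once if the ball falls onto the counter or the mat (height (world z) of ball_center below 0.06 m and horizontal distance between ball_center and bucket_floor above 0.09 m).
It fails at once if a tin is tipped over (more than 0.6 rad) (angle between any of tin_1_center, tin_2_center, tin_3_center's own z axis and vertical above 0.6 rad).
It fails at once if the tub, the tape roll or the cartridge is moved more than 25 mm (distance of any of tub, tape, cartridge from where it was at the start of the episode above 0.025 m).
It also fails if it takes over 72 s, if anything falls off the work surface, if the arm or the gripper's body presses on something with over 40 N, if the wrist force passes 120 N, or if a joint passes its speed limit or range.

## Working session

There is one attempt and no reset: what is moved stays moved. The work goes in short steps, Python scripts to look and compute and a tool call to move; the robot and the scene stay as the last step left them, time stands still between calls to the robot, and variables do not carry over. Pictures are saved under pics/ and viewed, at most 10 in all, crops included, and the job is handed in when it is done.

Besides the shell and the picture viewer there is one more tool, called after ">>>" as name(argument=value, ...) on one line, values as JSON. step_arm: Moves the arm, as the interface text tells. Shift numbers are shares of 150 mm and turn numbers shares of 45 degrees, none past 1 either way. Its arguments: {"type":"object","properties":{"series":{"type":"array","items":{"type":"array","items":{"type":"array","items":{"type":"number","minimum":-1,"maximum":1}}}}},"required":["series"]}

```bash
mkdir -p pics; ls; cat > h.py <<'E'
import numpy as np, cv2
from cell import ctrl
def ray(p,uv):
    K=np.array([[p["fx"],0,p["cx"]],[0,p["fy"],p["cy"]],[0,0,1.]])
    n=cv2.undistortPoints(np.array([[uv]],float),K,np.array(p["dist"]))[0,0]
    R=np.array(p["R"]);t=np.array(p["t"]).ravel()
    return -R.T@t, R.T@np.array([n[0],n[1],1])
def atz(p,uv,z):
    o,d=ray(p,uv); return o+d*(z-o[2])/d[2]
def proj(p,X):
    K=np.array([[p["fx"],0,p["cx"]],[0,p["fy"],p["cy"]],[0,0,1.]])
    return cv2.projectPoints(np.array(X,float).reshape(-1,1,3),cv2.Rodrigues(np.array(p["R"],float))[0],np.array(p["t"],float),K,np.array(p["dist"],float))[0][:,0]
def save(p,n): cv2.imwrite(f"pics/{n}.png",p["img"][:,:,::-1])
E
python3 - <<'E'
from h import *
np.set_printoptions(precision=1,suppress=True)
s=ctrl.read_state(); print(s)
ims=[]
for n in("top","scene"):
    p=ctrl.get_image(n); ims.append(p["img"])
    print(n,"cam at",ray(p,(256,192))[0])
    for th,z in(("ball_center",125),("tin_1_center",56),("bucket_floor",4),("mat",6),("tub",47),("tape",19),("cartridge",28)):
        for r in ctrl.recognise(p,th)[:4]: print(th,np.array(r["centre"]),round(r["score"],2),atz(p,r["centre"],z))
cv2.imwrite("pics/a.png",cv2.resize(np.vstack(ims)[:,:,::-1],(400*1,600)))
cv2.imwrite("pics/top.png",ims[0][:,:,::-1]);cv2.imwrite("pics/scene.png",ims[1][:,:,::-1])
E
```

```text
pics
{'clock': 0.0, 'qpos': array([-1.3,  0.6,  0. ,  1.5, -0. ,  1. , -0. ]), 'qd': array([ 0., -0., -0., -0.,  0., -0.,  0.]), 'tau': array([  0. , -56.3,   1.2, -19.3,   0. ,   0. ,   0. ]), 'eef_pos': array([220.1, 610.9, 209.5]), 'tool_rot': array([-3.1,  0. ,  2.8]), 'force': array([-0.1, -0.6,  0.2]), 'torque': array([-0.,  0., -0.]), 'gripper_force': 0.0, 'width': 85.47296674339601}
top cam at [ 460.2   20.  1106.9]
ball_center [230.5 230.2] 0.85 [542.6  41.7 125. ]
tin_1_center [190.  231.4] 0.74 [547.1 144.3  56. ]
bucket_floor [112.  254.8] 0.62 [494.3 350.6   4. ]
mat [241.5 246.7] 0.63 [509.1  16.1   6. ]
mat [191.4 232.1] 0.4 [549.3 146.5   6. ]
tub [381.  240.4] 0.63 [ 517.1 -338.    47. ]
tape [338.5 145.5] 0.68 [ 775.6 -249.6   19. ]
tape [383.  241.7] 0.53 [ 515.2 -352.5   19. ]
tape [235.1 242.1] 0.44 [520.6  32.5  19. ]
cartridge [177.  139.1] 0.88 [795.1 183.4  28. ]
scene cam at [1542.5  557.1  782.9]
ball_center [248.9 187.2] 0.75 [625.9 -16.5 125. ]
ball_center [283.7 181.2] 0.7 [551.3  48.2 125. ]
tin_1_center [316.7 210.3] 0.9 [538.7 144.9  56. ]
bucket_floor [388.5 218.8] 0.88 [402.7 307.3   4. ]
bucket_floor [317.9 209.3] 0.42 [460.4 116.2   4. ]
mat [289.8 222.4] 0.76 [563.   77.4   6. ]
tub [184.2 162.3] 0.91 [ 491.6 -347.8   47. ]
tape [140.7 225.9] 0.58 [ 802.3 -257.    19. ]
cartridge [286.3 276.9] 0.63 [788.6 184.9  28. ]
```

View pics/top.png

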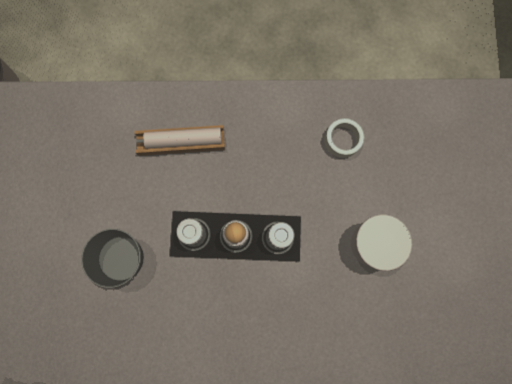

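View pics/scene.png

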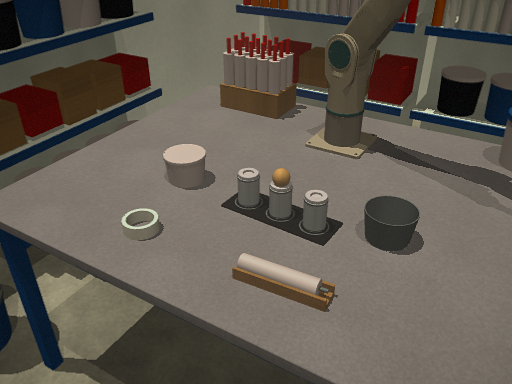

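The top view shows tins at about (190,232), (235,235), (281,236), the ball on the middle one, the bucket at (113,260), the tub at (384,243), the tape at (345,137) and the cartridge at (180,138). The detections agree, so the bucket is on the robot's left. Next I'll measure these more closely.

```bash
python3 - <<'E'
from h import *
np.set_printoptions(precision=1,suppress=True)
p=ctrl.get_image("top")
for uv in((173,212),(301,217),(299,262),(170,257)): print("mat",atz(p,uv,6)[:2])
for uv in((189.5,232),(281.5,236)): print("lid",atz(p,uv,106)[:2])
m=cv2.inRange(cv2.cvtColor(p["img"],cv2.COLOR_RGB2HSV),(5,130,110),(22,255,255))
m[:190]=0
n,l,st,c=cv2.connectedComponentsWithStats(m)
for i in range(1,n):
    if st[i,4]>40: print("ball",c[i],st[i],atz(p,c[i],125))
for uv in((85,260),(142,260),(113,231),(113,289)): print("rim",atz(p,uv,90)[:2])
print("floor",atz(p,(121,260),4))
s=ctrl.get_image("scene")
for uv in((364,209),(418,209),(391,199),(391,221)): print("rim",atz(s,uv,90)[:2])
print("ball",atz(s,(281,177.5),125))
cv2.imwrite("pics/c.png",cv2.resize(p["img"][195:305,70:320,::-1],None,fx=3.2,fy=3.2,interpolation=cv2.INTER_CUBIC))
E
```

```text
mat [603.  195.1]
mat [ 584.6 -142.5]
mat [ 467.  -132.8]
mat [485.9 201.3]
lid [541.5 139.5]
lid [528.4 -79.3]
rim [480.5 387.8]
rim [478.1 253.7]
rim [548.2 324.6]
rim [411.9 319.6]
floor [480.6 327.2   4. ]
rim [517.8 266.8]
rim [446.8 386.4]
rim [435.4 311.9]
rim [534.7 343.2]
ball [537.5  32.4 125. ]
```

View pics/c.png

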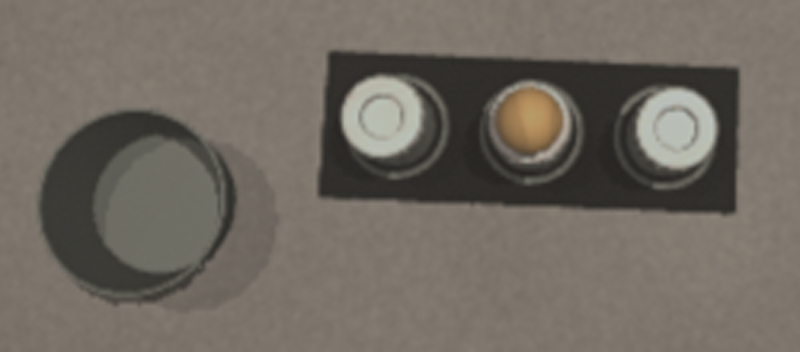

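The mat centre is at about (535, 30) with its y axis turned about -0.055 rad. The bucket is at about (480, 324). Next come the deltas for an approach above the ball.

```bash
cat >> h.py <<'E'
from scipy.spatial.transform import Rotation as Ro
YAW=np.pi-0.055
def go(target,yaw=YAW):
    """turn (deg, about tool axes) to reach vertical tool at yaw, then shift in tool axes (fractions) from the measured pose"""
    s=ctrl.read_state(); R=Ro.from_euler("xyz",s["tool_rot"]); G=Ro.from_euler("xyz",[np.pi,0,yaw])
    rv=np.degrees((R.inv()*G).as_rotvec())
    d=np.array(target)-s["eef_pos"]
    print("t",round(s["clock"],2),"pos",s["eef_pos"],"turn/45",np.round(rv/45,4),"shift/150",np.round(G.inv().apply(d)/150,4),"w",round(s["width"],1),"F",s["force"],"gf",round(s["gripper_force"],1))
E
python3 - <<'E'
from h import *
go([536,30,230])
E
```

```text
t 0.9 pos [220.30378947 611.54328229 210.43997928] turn/45 [ 0.     -0.     -0.3703] shift/150 [-2.3146 -3.7554 -0.1304] w 85.5 F [-0.15167077 -0.04202636 -0.20628061] gf 0.0
```

>>> step_arm(series=[[[0, 0, -0.185, 0, 0, -0.065, 0], [0, 0, -0.185, 0, 0, -0.065, 0], [0, 0, 0, -0.15, -0.25, 0, 0], [0, 0, 0, -0.15, -0.25, 0, 0], [0, 0, 0, -0.15, -0.25, 0, 0], [0, 0, 0, -0.15, -0.25, 0, 0], [0, 0, 0, -0.15, -0.25, 0, 0], [0, 0, 0, -0.15, -0.25, 0, 0], [0, 0, 0, -0.15, -0.25, 0, 0], [0, 0, 0, -0.15, -0.25, 0, 0], [0, 0, 0, -0.15, -0.25, 0, 0], [0, 0, 0, -0.15, -0.25, 0, 0]]])

```text
clock: 2.1
eef_pos: [425.0, 223.1, 230.2]
tool_rot: [3.141, 0.001, 3.087]
force: [1.4, 0.3, -0.2]
width: 85.5
gripper_force: 0.0
```

```bash
python3 -c "
from h import *
go([536,30,230])"
```

```text
t 2.1 pos [425.00821984 223.14341033 230.23202028] turn/45 [ 0.0006  0.0009 -0.0001] shift/150 [-0.8096 -1.245   0.0015] w 85.5 F [ 1.41099139  0.34169036 -0.20685914] gf 0.0
```

>>> step_arm(series=[[[0, 0, 0, -0.162, -0.249, 0, 0], [0, 0, 0, -0.162, -0.249, 0, 0], [0, 0, 0, -0.162, -0.249, 0, 0], [0, 0, 0, -0.162, -0.249, 0, 0], [0, 0, 0, -0.162, -0.249, 0, 0], [0, 0, 0, 0, 0, 0, 0], [0, 0, 0, 0, 0, 0, 0]]])

```text
clock: 2.8
eef_pos: [535.4, 30.4, 229.8]
tool_rot: [3.142, -0.0, 3.083]
force: [-0.3, 1.0, 0.2]
width: 85.3
gripper_force: 0.0
```

```bash
python3 - <<'E'
from h import *
np.set_printoptions(precision=1,suppress=True)
go([536,30,230])
p=ctrl.get_image("wrist"); save(p,"w1"); print(ray(p,(256,192)))
print("ball pred",proj(p,[[536,30,125],[541,140,106],[529,-80,106]]))
for th,z in(("ball_center",125),("tin_1_center",106)):
    for r in ctrl.recognise(p,th)[:4]: print(th,np.array(r["centre"]),round(r["score"],2),atz(p,r["centre"],z))
m=cv2.inRange(cv2.cvtColor(p["img"],cv2.COLOR_RGB2HSV),(5,110,80),(25,255,255))
n,l,st,c=cv2.connectedComponentsWithStats(m)
for i in range(1,n):
    if st[i,4]>400: print("blob",c[i],st[i],atz(p,c[i],125))
E
```

```text
t 2.8 pos [535.4  30.4 229.8] turn/45 [ 0. -0. -0.] shift/150 [-0. -0. -0.] w 85.3 F [-0.3  1.   0.2] gf 0.0
(array([455.2,  35.1, 392.3]), array([ 0.3,  0. , -1. ]))
ball pred [[248.6 185. ]
 [372.5 177.3]
 [124.8 178.2]]
ball_center [253.5 187.3] 0.88 [538.3  34.  125. ]
tin_1_center [361.4 170.3] 0.95 [534.  129.8 106. ]
blob [253.2 179.7] [ 224  158   56   55 1511] [531.7  34.  125. ]
blob [316.5 332.6] [282 325  77  28 471] [690.7  87.5 125. ]
```

View pics/w1.png

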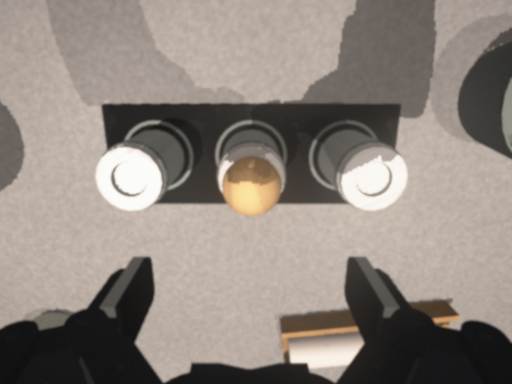

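The wrist view shows the ball at (252,185) and the lids at about (131,178) and (372,178). That matches the prediction with a +2 mm shift in y. I'll descend and grip the ball.

>>> step_arm(series=[[[0, 0, 0, 0, 0.01, 0.2, 0], [0, 0, 0, 0, 0, 0.2, 0], [0, 0, 0, 0, 0, 0.2, 0], [0, 0, 0, 0, 0, 0.205, 0], [0, 0, 0, 0, 0, 0, 0], [0, 0, 0, 0, 0, 0, 0.5], [0, 0, 0, 0, 0, 0, 0.7], [0, 0, 0, 0, 0, 0, 1], [0, 0, 0, 0, 0, 0, 1], [0, 0, 0, 0, 0, 0, 1], [0, 0, 0, 0, 0, 0, 1], [0, 0, 0, 0, 0, 0, 1]]])

```text
clock: 4.15
eef_pos: [536.8, 32.5, 111.5]
tool_rot: [3.142, 0.004, 3.086]
force: [-1.7, -1.5, 7.1]
width: 40.9
gripper_force: 56.8
```

```bash
python3 - <<'E'
from h import *
p=ctrl.get_image("wrist");q=ctrl.get_image("scene")
a=cv2.resize(p["img"][100:384,100:420],(400,355)); b=cv2.resize(q["img"][110:250,210:370],(400,350),interpolation=cv2.INTER_CUBIC)
b=np.vstack([b,np.zeros((5,400,3),np.uint8)])
cv2.imwrite("pics/g.png",np.hstack([a,b])[:,:,::-1])
go([536,32,109])
E
```

```text
t 4.25 pos [536.79284243  32.51188794 111.48357844] turn/45 [ 0.      0.0049 -0.0009] shift/150 [ 0.0051 -0.0037  0.0166] w 41.3 F [-0.46252242 -1.41073248  7.27732116] gf 56.8
```

View pics/g.png

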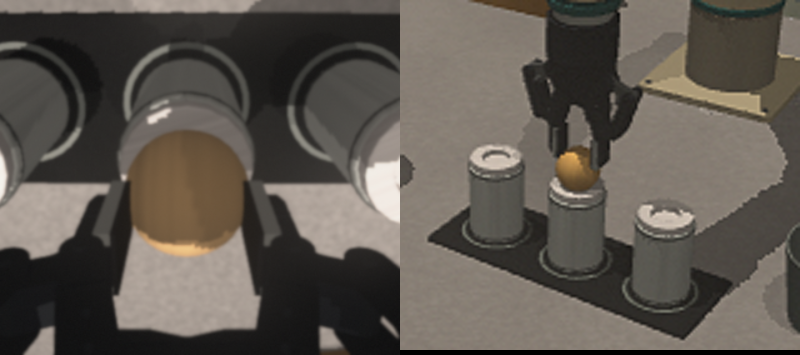

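```bash
python3 - <<'E'
from h import *
np.set_printoptions(precision=1,suppress=True)
p=ctrl.get_image("wrist")
print("ball",[atz(p,(249.6,254),z) for z in(120,125)])
h=p["img"]
m=cv2.inRange(cv2.cvtColor(h,cv2.COLOR_RGB2HSV),(5,90,50),(25,255,255)); m[:,:150]=0;m[:,350:]=0;m[320:]=0
n,l,st,c=cv2.connectedComponentsWithStats(m)
for i in range(1,n):
    if st[i,4]>400: print("blob",c[i],st[i])
print(proj(p,[[537,32,125],[537,32,150],[537,32,100],[512,32,125],[562,32,125],[537,57,125],[537,7,125]]))
print("tips",proj(p,[[x,32+25*s,z] for x in(526,548) for s in (-1,1) for z in(112,120,128)]))
s=q=ctrl.get_image("scene")
print("scene ball",proj(q,[[537,32,125]]), [atz(q,(210+177/2.5,110+168/2.5),z) for z in(120,125,130)])
E
```

```text
ball [array([540.2,  32.6, 120. ]), array([537.5,  32.8, 125. ])]
blob [249.  254.3] [ 202  205   95  100 7623]
[[248.  253.3]
 [247.8 281.7]
 [248.2 231.9]
 [245.  206.4]
 [250.7 295.8]
 [298.2 250.7]
 [198.1 255.7]]
tips [[199.4 225. ]
 [197.2 231.4]
 [194.8 238.5]
 [294.6 220.1]
 [296.7 226.4]
 [298.9 233.2]
 [203.6 261.8]
 [201.7 269.6]
 [199.5 278.1]
 [295.1 257.3]
 [297.1 264.9]
 [299.2 273.2]]
scene ball [[280.9 177.4]] [array([528.7,  27.2, 120. ]), array([536.3,  31.2, 125. ]), array([544. ,  35.2, 130. ])]
```

The ball is centred, but the pads hold it near their tips, above its equator. I'll regrip 4 mm lower.

>>> step_arm(series=[[[0, 0, 0, 0, 0, 0, 0.2], [0, 0, 0, 0, 0, 0, 0.1], [0, 0, 0, 0, 0, 0, 0.1], [0, 0, 0, 0, 0, 0, 0.1], [0, 0, 0, 0, 0, 0.03, 0.1], [0, 0, 0, 0, 0, 0, 0.1], [0, 0, 0, 0, 0, 0, 0.4], [0, 0, 0, 0, 0, 0, 0.4], [0, 0, 0, 0, 0, 0, 0.4], [0, 0, 0, 0, 0, 0, 0.4]]])

```text
clock: 5.35
eef_pos: [535.4, 33.0, 104.7]
tool_rot: [3.142, 0.0, 3.086]
force: [0.3, 0.2, -0.4]
width: 51.0
gripper_force: 0.0
```

```bash
python3 - <<'E'
from h import *
np.set_printoptions(precision=1,suppress=True)
go([537,32.5,105])
E
```

```text
t 5.35 pos [535.4  33.  104.7] turn/45 [ 0.  0. -0.] shift/150 [-0. -0. -0.] w 51.0 F [ 0.3  0.2 -0.4] gf 0.0
```

>>> step_arm(series=[[[0, 0, 0, 0, 0, 0, 0.5], [0, 0, 0, 0, 0, 0, 0.6], [0, 0, 0, 0, 0, 0, 1], [0, 0, 0, 0, 0, 0, 1], [0, 0, 0, 0, 0, 0, 1], [0, 0, 0, 0, 0, 0, 1]]])

```text
clock: 5.95
eef_pos: [535.6, 32.6, 105.4]
tool_rot: [-3.141, 0.001, 3.086]
force: [-0.6, -0.3, 5.9]
width: 45.5
gripper_force: 60.1
```

>>> step_arm(series=[[[0, 0, 0, 0, 0, 0, 0.3], [0, 0, 0, 0, 0, 0, 0.3], [0, 0, 0, 0, 0, 0, 0.3], [0, 0, 0, 0.002, 0, 0.016, 0.3], [0, 0, 0, 0, 0, 0.016, 0.3], [0, 0, 0, 0, 0, 0, 0.4], [0, 0, 0, 0, 0, 0, 0.4], [0, 0, 0, 0, 0, 0, 0.4]]])

```text
clock: 6.75
eef_pos: [535.1, 33.0, 99.8]
tool_rot: [-3.142, -0.0, 3.086]
force: [-0.1, -0.8, 1.4]
width: 51.4
gripper_force: 0.0
```

>>> step_arm(series=[[[0, 0, 0, 0, 0, 0, 0.5], [0, 0, 0, 0, 0, 0, 0.6], [0, 0, 0, 0, 0, 0, 1], [0, 0, 0, 0, 0, 0, 1], [0, 0, 0, 0, 0, 0, 1], [0, 0, 0, 0, 0, 0, 1]]])

```text
clock: 7.35
eef_pos: [535.2, 32.6, 100.3]
tool_rot: [-3.141, 0.0, 3.086]
force: [-1.8, -1.7, 5.8]
width: 46.8
gripper_force: 60.7
```

>>> step_arm(series=[[[0, 0, 0, 0, 0, -0.01, 1], [0, 0, 0, 0, 0, -0.02, 1], [0, 0, 0, 0, 0, -0.02, 1], [0, 0, 0, 0, 0, -0.02, 1], [0, 0, 0, 0, 0, -0.02, 1], [0, 0, 0, 0, 0, -0.02, 1], [0, 0, 0, 0, 0, 0, 1], [0, 0, 0, 0, 0, 0, 1]]])

```text
clock: 8.15
eef_pos: [535.1, 33.1, 116.4]
tool_rot: [3.142, 0.0, 3.086]
force: [0.4, 0.3, 0.1]
width: 46.5
gripper_force: 61.5
```

```bash
python3 - <<'E'
from h import *
q=ctrl.get_image("scene");p=ctrl.get_image("wrist")
for r in ctrl.recognise(q,"ball_center")[:2]: print(r["centre"],r["score"])
for z in(115,120,125,130,135,140,145): print(z,proj(q,[[535,33,z]]),proj(p,[[535,33,z]]))
m=cv2.inRange(cv2.cvtColor(p["img"],cv2.COLOR_RGB2HSV),(5,90,50),(25,255,255)); m[:,:150]=0;m[:,350:]=0;m[340:]=0
n,l,st,c=cv2.connectedComponentsWithStats(m)
for i in range(1,n):
    if st[i,4]>400: print("blob",c[i],st[i])
a=cv2.resize(p["img"][100:384,100:420],(400,355)); b=cv2.resize(q["img"][110:252,210:370],(400,355),interpolation=cv2.INTER_CUBIC)
cv2.imwrite("pics/g2.png",np.hstack([a,b])[:,:,::-1])
go([535,33,115])
E
```

```text
[283.5, 175.3] 0.71
115 [[281.51993054 180.29710062]] [[248.91073758 239.55007018]]
120 [[281.56577859 178.73032331]] [[248.90454321 243.77588398]]
125 [[281.61180754 177.15717551]] [[248.89800848 248.23461952]]
130 [[281.65801843 175.5776191 ]] [[248.89110476 252.94594137]]
135 [[281.70441232 173.99161567]] [[248.88380012 257.93177421]]
140 [[281.75099027 172.3991265 ]] [[248.8760589  263.21663423]]
145 [[281.79775337 170.80011255]] [[248.86784109 268.82801991]]
blob [249.06945532 269.2516497 ] [ 196  216  107  108 8941]
t 8.3 pos [534.91719604  33.02535998 116.21407826] turn/45 [-0.     -0.0004 -0.0003] shift/150 [-0.0006 -0.0001  0.0081] w 47.0 F [0.01586842 0.25127339 0.34701324] gf 61.5
```

View pics/g2.png

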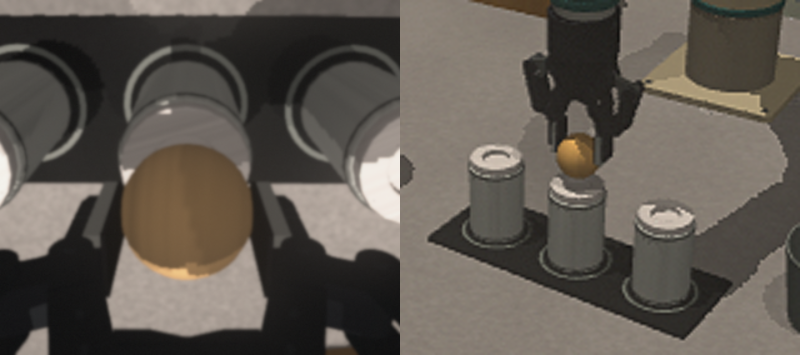

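The ball is held, with its centre about 25 mm above the TCP. I'll carry it over the bucket.

>>> step_arm(series=[[[0, 0, 0, 0, 0, -0.1, 1], [0, 0, 0, 0, 0, -0.2, 1], [0, 0, 0, 0.01, 0.1, -0.05, 1], [0, 0, 0, 0.05, 0.2, 0, 1], [0, 0, 0, 0.05, 0.2, 0, 1], [0, 0, 0, 0.05, 0.2, 0, 1], [0, 0, 0, 0.06, 0.25, 0, 1], [0, 0, 0, 0.06, 0.25, 0, 1], [0, 0, 0, 0.06, 0.25, 0, 1], [0, 0, 0, 0.06, 0.25, 0, 1], [0, 0, 0, 0.06, 0.2, 0, 1], [0, 0, 0, 0, 0, 0, 1]]])

```text
clock: 9.5
eef_pos: [478.4, 328.8, 168.1]
tool_rot: [3.138, -0.002, 3.096]
force: [-0.8, -0.4, -1.2]
width: 46.8
gripper_force: 61.6
```

```bash
python3 - <<'E'
from h import *
p=ctrl.get_image("wrist")
q=p["img"].copy()
th=np.linspace(0,2*np.pi,60)
for r,z in((70,90),(55,4)):
    for u in proj(p,[[480+r*np.cos(t),324+r*np.sin(t),z] for t in th]): cv2.circle(q,(int(u[0]),int(u[1])),1,(255,0,0),-1)
cv2.imwrite("pics/b.png",q[:,:,::-1])
go([480,324,160])
E
```

```text
t 9.55 pos [479.57794774 325.19021026 168.00249759] turn/45 [ 0.0014 -0.0022  0.0073] shift/150 [-0.0032 -0.0078  0.0533] w 46.7 F [-0.22790073 -0.5823314   0.28453694] gf 61.6
```

View pics/b.png

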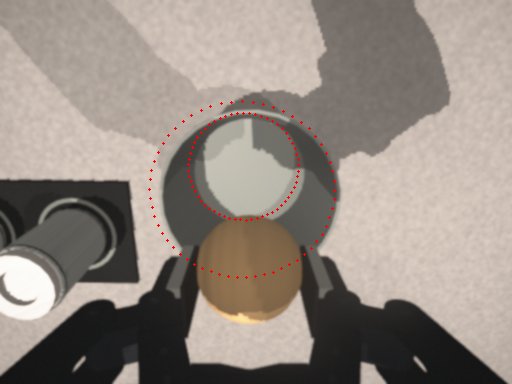

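The bucket sits about 5 mm further in +y than predicted, with its inner rim spanning columns 163 to 339. I'll correct and lower.

>>> step_arm(series=[[[0, 0, 0, 0, 0.037, 0, 1], [0, 0, 0, 0, 0, 0, 1], [0, 0, 0, 0, 0, 0.15, 1], [0, 0, 0, 0, 0, 0.2, 1], [0, 0, 0, 0, 0, 0.2, 1], [0, 0, 0, 0, 0, 0.15, 1], [0, 0, 0, 0, 0, 0.1, 1], [0, 0, 0, 0, 0, 0.07, 1], [0, 0, 0, 0, 0, 0.06, 1], [0, 0, 0, 0, 0, 0.05, 1], [0, 0, 0, 0, 0, 0, 1], [0, 0, 0, 0, 0, 0, 1]]])

```text
clock: 10.75
eef_pos: [482.5, 327.1, 22.2]
tool_rot: [3.141, 0.001, 3.086]
force: [0.9, 0.2, -0.7]
width: 46.4
gripper_force: 61.6
```

```bash
python3 - <<'E'
from h import *
go([481,327.5,15])
E
```

```text
t 10.75 pos [482.49427048 327.10360294  22.22322687] turn/45 [ 0.0006  0.0006 -0.0005] shift/150 [0.0101 0.0021 0.0482] w 46.4 F [ 0.86893012  0.23907213 -0.69603432] gf 61.6
```

>>> step_arm(series=[[[0, 0, 0, 0, 0, 0.03, 1], [0, 0, 0, 0, 0, 0.025, 1], [0, 0, 0, 0, 0, 0, 1], [0, 0, 0, 0, 0, 0, 1], [0, 0, 0, 0, 0, 0, 0.45], [0, 0, 0, 0, 0, 0, 0.4], [0, 0, 0, 0, 0, 0, 0.35], [0, 0, 0, 0, 0, 0, 0.3], [0, 0, 0, 0, 0, 0, 0.3], [0, 0, 0, 0, 0, 0, 0.3]]])

```text
clock: 11.75
eef_pos: [482.2, 327.0, 13.6]
tool_rot: [3.142, 0.0, 3.086]
force: [-0.0, 1.0, -0.1]
width: 59.4
gripper_force: 0.0
```

>>> step_arm(series=[[[0, 0, 0, 0, 0, -0.05, 0.3], [0, 0, 0, 0, 0, -0.1, 0.3], [0, 0, 0, 0, 0, -0.2, 0.3], [0, 0, 0, 0, 0, -0.2, 0.3], [0, 0, 0, 0, 0, -0.25, 0.3], [0, 0, 0, 0, 0, -0.25, 0.2], [0, 0, 0, 0, 0, 0, 0], [0, 0, 0, 0, 0, 0, 0]]])

```text
clock: 12.55
eef_pos: [482.7, 327.4, 173.1]
tool_rot: [3.139, 0.002, 3.086]
force: [-0.3, 0.6, -0.5]
width: 85.6
gripper_force: 0.0
```

```bash
python3 - <<'E'
from h import *
q=ctrl.get_image("top")
for r in ctrl.recognise(q,"ball_center")[:2]: print(r["centre"],r["score"],atz(q,r["centre"],29))
p=ctrl.get_image("wrist")
for r in ctrl.recognise(p,"ball_center")[:2]: print(r["centre"],r["score"],atz(p,r["centre"],29))
for r in ctrl.recognise(q,"tin_1_center")[:4]: print(r["centre"],r["score"],atz(q,r["centre"],56))
a=cv2.resize(q["img"][195:305,70:320],(800,352),interpolation=cv2.INTER_CUBIC);b=cv2.resize(p["img"],(331,248));
c=np.zeros((600,800,3),np.uint8);c[:352]=a;c[352:,:331]=b
cv2.imwrite("pics/d.png",c[:,:,::-1])
go([540.5,142,180])
E
```

```text
[123.1, 253.2] 0.71 [496.98547311 315.50015702  29.        ]
[251.7, 177.9] 0.8 [486.28816095 328.61542631  29.        ]
[189.1, 231.3] 0.89 [547.3447234 146.5041748  56.       ]
t 12.8 pos [481.42992638 326.41610115 169.94991103] turn/45 [-0.002  -0.0025 -0.0003] shift/150 [-0.4608 -1.2059 -0.067 ] w 85.2 F [ 0.50026951  0.50996817 -0.33262702] gf 0.0
```

View pics/d.png

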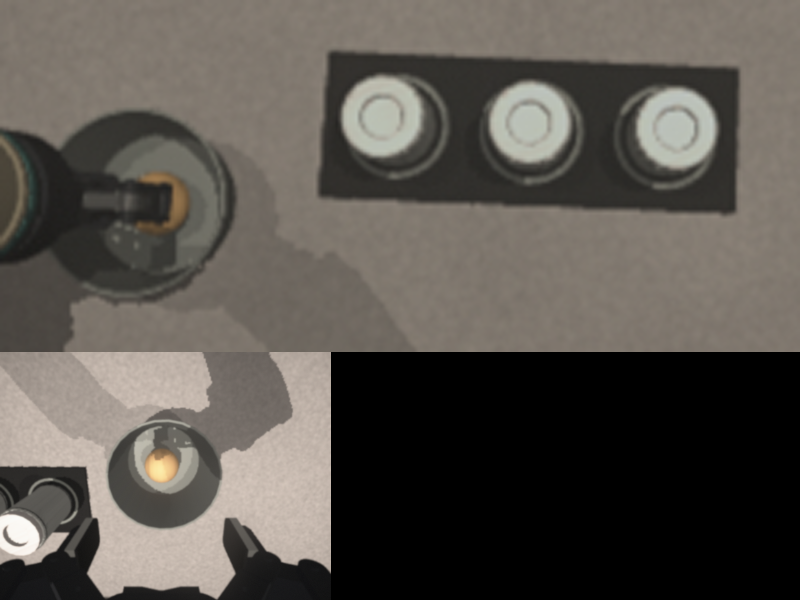

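The ball lies in the bucket, let go, and the three tins stand in place. On to the left tin.

>>> step_arm(series=[[[0, 0, 0, -0.06, -0.15, 0, 0], [0, 0, 0, -0.08, -0.214, 0, 0], [0, 0, 0, -0.08, -0.214, 0, 0], [0, 0, 0, -0.08, -0.214, 0, 0], [0, 0, 0, -0.08, -0.214, 0, 0], [0, 0, 0, -0.08, -0.214, 0, 0], [0, 0, 0, 0, 0, 0, 0], [0, 0, 0, 0, 0, 0, 0], [0, 0, 0, 0, 0, 0, 0]]])

```text
clock: 13.7
eef_pos: [540.3, 141.7, 170.5]
tool_rot: [3.141, -0.001, 3.088]
force: [0.2, 1.1, -0.4]
width: 85.7
gripper_force: 0.0
```

```bash
python3 - <<'E'
from h import *
np.set_printoptions(suppress=True)
go([541,140,44])
p=ctrl.get_image("wrist"); print("pred lid",proj(p,[[541,140,106],[541,172,60],[541,108,60]]))
for r in ctrl.recognise(p,"tin_1_center")[:3]: print(r["centre"],r["score"],atz(p,r["centre"],56))
g=p["img"].min(2); m=(g>200).astype(np.uint8); n,l,st,c=cv2.connectedComponentsWithStats(m)
for i in range(1,n):
    if st[i,4]>600: print(c[i],st[i],atz(p,(st[i,0]+st[i,2]/2,st[i,1]+st[i,3]/2),106))
E
```

```text
t 13.7 pos [540.29702336 141.69221089 170.52209645] turn/45 [ 0.0007 -0.0018  0.0016] shift/150 [-0.0053 -0.011   0.8435] w 85.7 F [ 0.21390659  1.07645192 -0.37121451] gf 0.0
pred lid [[246.66246636 201.54162063]
 [284.6661717  181.42130705]
 [209.50130999 185.31920295]]
[249.0, 194.6] 0.86 [552.46577667 141.07264811  56.        ]
[115.1, 189.5] 0.71 [541.49954827  24.86559479  56.        ]
[ 99.42957111 201.70699774] [  59  165   81   76 4430] [536.39799358  33.50150549 106.        ]
[249.9408773  212.61252384] [ 210  185   81   57 3146] [550.37675605 142.27136576 106.        ]
```

>>> step_arm(series=[[[0, 0, 0, -0.01, 0, 0.15, 0], [0, 0, 0, 0, 0, 0.2, 0], [0, 0, 0, 0, 0, 0.2, 0], [0, 0, 0, 0, 0, 0.17, 0], [0, 0, 0, 0, 0, 0.12, 0], [0, 0, 0, 0, 0, 0, 0], [0, 0, 0, 0, 0, 0, 0], [0, 0, 0, 0, 0, 0, 0.2], [0, 0, 0, 0, 0, 0, 0.4], [0, 0, 0, 0, 0, 0, 1], [0, 0, 0, 0, 0, 0, 1], [0, 0, 0, 0, 0, 0, 1]]])

```text
clock: 15.0
eef_pos: [543.6, 141.2, 47.0]
tool_rot: [3.14, 0.003, 3.087]
force: [-0.6, 1.5, 6.3]
width: 62.2
gripper_force: 64.2
```

>>> step_arm(series=[[[0, 0, 0, 0, 0, 0, 1], [0, 0, 0, 0, 0, 0, 1], [0, 0, 0, 0, 0, -0.02, 1], [0, 0, 0, 0, 0, -0.05, 1], [0, 0, 0, 0, 0, -0.1, 1], [0, 0, 0, 0, 0, -0.06, 1], [0, 0, 0, 0, 0, -0.03, 1], [0, 0, 0, 0, 0, 0, 1], [0, 0, 0, 0, 0, 0, 1], [0, 0, 0, 0, 0, 0, 1], [0, 0, 0, 0, 0, 0, 1], [0, 0, 0, 0, 0, 0, 1]]])

```text
clock: 16.2
eef_pos: [542.2, 140.3, 83.7]
tool_rot: [-3.141, -0.001, 3.086]
force: [0.9, -0.6, -3.6]
width: 62.1
gripper_force: 66.6
```

```bash
cat > w.py <<'E'
from h import *
F=[];T=[]
for i in range(6):
    ctrl.get_image("wrist"); s=ctrl.read_state(); F.append(s["force"]); T.append(s["tau"])
print("F",np.mean(F,0).round(2),"sd",np.std(F,0).round(2),"tau",np.mean(T,0).round(2))
go([541,140,44])
E
python3 w.py
```

```text
F [-0.47  0.24 -4.14] sd [0.46 0.29 0.25] tau [-0.000e+00 -5.417e+01  1.260e+00 -1.356e+01  1.000e-02  1.000e-02
  0.000e+00]
t 16.5 pos [542.4764632  140.35809145  84.06689404] turn/45 [ 0.     -0.     -0.0003] shift/150 [ 0.0097 -0.0029  0.2671] w 61.9 F [ 0.18799254  0.49527863 -3.83215325] gf 66.6
```

The left tin weighs about 4.1 N, so it is not the heaviest. I'll set it back.

>>> step_arm(series=[[[0, 0, 0, 0, 0, 0.05, 1], [0, 0, 0, 0, 0, 0.08, 1], [0, 0, 0, 0, 0, 0.06, 1], [0, 0, 0, 0, 0, 0.03, 1], [0, 0, 0, 0, 0, 0.02, 1], [0, 0, 0, 0, 0, 0.01, 1], [0, 0, 0, 0, 0, 0, 1], [0, 0, 0, 0, 0, 0, 1], [0, 0, 0, 0, 0, 0, 1]]])

```text
clock: 17.4
eef_pos: [542.4, 140.2, 47.1]
tool_rot: [-3.142, -0.0, 3.086]
force: [-3.1, -0.5, 5.5]
width: 61.9
gripper_force: 67.4
```

>>> step_arm(series=[[[0, 0, 0, 0, 0, 0, 0.3], [0, 0, 0, 0, 0, 0, 0], [0, 0, 0, 0, 0, 0, 0], [0, 0, 0, 0, 0, 0, 0], [0, 0, 0, 0, 0, -0.1, 0], [0, 0, 0, 0, 0, -0.2, 0], [0, 0, 0, 0, 0, -0.25, 0], [0, 0, 0, 0, 0, -0.25, 0], [0, 0, 0, 0, -0.2, 0, 0], [0, 0, 0, 0, -0.25, 0, 0], [0, 0, 0, 0, -0.25, 0, 0], [0, 0, 0, 0, 0, 0, 0]]])

```text
clock: 18.6
eef_pos: [536.5, 28.5, 166.8]
tool_rot: [-3.138, 0.0, 3.078]
force: [-0.1, 0.5, -0.3]
width: 85.2
gripper_force: 0.0
```

```bash
cat > l.py <<'E'
from h import *
import sys
np.set_printoptions(suppress=True,precision=4)
X=[float(v) for v in sys.argv[1:3]]
p=ctrl.get_image("wrist"); go(X+[44.])
for r in ctrl.recognise(p,"tin_1_center")[:3]: print(r["centre"],r["score"],atz(p,r["centre"],56))
m=(p["img"].min(2)>190).astype(np.uint8); n,l,st,c=cv2.connectedComponentsWithStats(m)
for i in range(1,n):
    if st[i,4]>600: print(c[i],st[i],atz(p,(st[i,0]+st[i,2]/2,st[i,1]+st[i,3]/2),106))
E
python3 l.py 536.5 33
```

```text
t 18.65 pos [536.8104  32.1225 166.756 ] turn/45 [-0.0017  0.0007 -0.0075] shift/150 [0.0024 0.0057 0.8184] w 85.4 F [ 0.4358  0.5718 -0.9695] gf 0.0
[392.7, 185.9] 0.58 [547.48   150.4603  56.    ]
[102.3569 200.7799] [  61  164   82   76 4452] [529.8687 -76.4237 106.    ]
[409.3714 206.0769] [ 367  173   83   65 3368] [546.2143 141.598  106.    ]
[254.8265 202.4507] [234 188  42  31 974] [537.7939  32.3779 106.    ]
[254.2471 218.7331] [ 214  194   82   46 1817] [548.102   31.7733 106.    ]
```

>>> step_arm(series=[[[0, 0, 0, 0, 0, 0.15, 0], [0, 0, 0, 0, 0, 0.2, 0], [0, 0, 0, 0, 0, 0.2, 0], [0, 0, 0, 0, 0, 0.15, 0], [0, 0, 0, 0, 0, 0.11, 0], [0, 0, 0, 0, 0, 0, 0], [0, 0, 0, 0, 0, 0, 0], [0, 0, 0, 0, 0, 0, 0.2], [0, 0, 0, 0, 0, 0, 0.4], [0, 0, 0, 0, 0, 0, 1], [0, 0, 0, 0, 0, 0, 1], [0, 0, 0, 0, 0, 0, 1]]])

```text
clock: 19.9
eef_pos: [537.9, 34.7, 46.9]
tool_rot: [-3.141, 0.003, 3.085]
force: [-1.6, -3.7, 6.4]
width: 61.9
gripper_force: 63.9
```

>>> step_arm(series=[[[0, 0, 0, 0, 0, 0, 1], [0, 0, 0, 0, 0, 0, 1], [0, 0, 0, 0, 0, -0.02, 1], [0, 0, 0, 0, 0, -0.05, 1], [0, 0, 0, 0, 0, -0.1, 1], [0, 0, 0, 0, 0, -0.06, 1], [0, 0, 0, 0, 0, -0.03, 1], [0, 0, 0, 0, 0, 0, 1], [0, 0, 0, 0, 0, 0, 1], [0, 0, 0, 0, 0, 0, 1], [0, 0, 0, 0, 0, 0, 1], [0, 0, 0, 0, 0, 0, 1]]])

```text
clock: 21.1
eef_pos: [536.4, 35.5, 83.7]
tool_rot: [-3.141, -0.001, 3.086]
force: [0.3, -0.4, -6.5]
width: 62.0
gripper_force: 67.4
```

```bash
python3 w.py
```

```text
F [ 0.25  0.11 -6.36] sd [0.45 0.37 0.34] tau [-0.000e+00 -5.348e+01  1.190e+00 -1.324e+01  1.000e-02  1.000e-02
 -0.000e+00]
t 21.4 pos [536.66178664  35.49212156  84.07071679] turn/45 [-0.     -0.0001 -0.0002] shift/150 [0.0094 0.6973 0.2671] w 62.0 F [ 1.1788872   0.0499644  -6.58211771] gf 67.4
```

The middle tin weighs about 6.4 N and is probably the full one. I'll set it back and heft the right one.

>>> step_arm(series=[[[0, 0, 0, 0, 0, 0.05, 1], [0, 0, 0, 0, 0, 0.08, 1], [0, 0, 0, 0, 0, 0.06, 1], [0, 0, 0, 0, 0, 0.03, 1], [0, 0, 0, 0, 0, 0.02, 1], [0, 0, 0, 0, 0, 0.01, 1], [0, 0, 0, 0, 0, 0, 1], [0, 0, 0, 0, 0, 0, 1], [0, 0, 0, 0, 0, 0, 1]]])

```text
clock: 22.3
eef_pos: [536.7, 35.4, 47.0]
tool_rot: [-3.142, 0.0, 3.086]
force: [-1.8, -1.3, 1.9]
width: 62.2
gripper_force: 68.1
```

>>> step_arm(series=[[[0, 0, 0, 0, 0, 0, 0.3], [0, 0, 0, 0, 0, 0, 0], [0, 0, 0, 0, 0, 0, 0], [0, 0, 0, 0, 0, 0, 0], [0, 0, 0, 0, 0, -0.1, 0], [0, 0, 0, 0, 0, -0.2, 0], [0, 0, 0, 0, 0, -0.25, 0], [0, 0, 0, 0, 0, -0.25, 0], [0, 0, 0, 0, -0.22, 0, 0], [0, 0, 0, 0, -0.26, 0, 0], [0, 0, 0, 0, -0.26, 0, 0], [0, 0, 0, 0, 0, 0, 0]]])

```text
clock: 23.5
eef_pos: [530.1, -82.6, 167.0]
tool_rot: [-3.137, 0.001, 3.077]
force: [-0.1, -0.8, 0.4]
width: 85.7
gripper_force: 0.0
```

```bash
python3 l.py 530 -76.5
```

```text
t 23.55 pos [530.4693 -78.8317 166.8348] turn/45 [-0.0019  0.0011 -0.0079] shift/150 [0.004  0.0153 0.8189] w 85.4 F [ 0.6952  0.5946 -0.1296] gf 0.0
[484.1, 174.8] 0.6 [536.2454 117.4184  56.    ]
[  5.4189 205.6176] [  0 161  15  87 876] [ 521.1249 -257.3228  106.    ]
[410.7231 207.5457] [ 371  178   82   60 3348] [542.0714  33.2717 106.    ]
[256.1948 212.9841] [ 216  188   82   53 2957] [539.993  -77.7752 106.    ]
```

>>> step_arm(series=[[[0, 0, 0, 0, 0, 0.15, 0], [0, 0, 0, 0, 0, 0.2, 0], [0, 0, 0, 0, 0, 0.2, 0], [0, 0, 0, 0, 0, 0.15, 0], [0, 0, 0, 0, 0, 0.11, 0], [0, 0, 0, 0, 0, 0, 0], [0, 0, 0, 0, 0, 0, 0], [0, 0, 0, 0, 0, 0, 0.2], [0, 0, 0, 0, 0, 0, 0.4], [0, 0, 0, 0, 0, 0, 1], [0, 0, 0, 0, 0, 0, 1], [0, 0, 0, 0, 0, 0, 1]]])

```text
clock: 24.8
eef_pos: [531.8, -75.4, 46.8]
tool_rot: [3.142, 0.003, 3.086]
force: [-1.2, 0.7, 5.5]
width: 61.8
gripper_force: 64.2
```

>>> step_arm(series=[[[0, 0, 0, 0, 0, 0, 1], [0, 0, 0, 0, 0, 0, 1], [0, 0, 0, 0, 0, -0.02, 1], [0, 0, 0, 0, 0, -0.05, 1], [0, 0, 0, 0, 0, -0.1, 1], [0, 0, 0, 0, 0, -0.06, 1], [0, 0, 0, 0, 0, -0.03, 1], [0, 0, 0, 0, 0, 0, 1], [0, 0, 0, 0, 0, 0, 1], [0, 0, 0, 0, 0, 0, 1], [0, 0, 0, 0, 0, 0, 1], [0, 0, 0, 0, 0, 0, 1]]])

```text
clock: 26.0
eef_pos: [530.4, -75.3, 83.7]
tool_rot: [3.142, -0.001, 3.086]
force: [-0.5, -0.6, -3.7]
width: 62.1
gripper_force: 65.9
```

```bash
python3 w.py
```

```text
F [ 0.06  0.02 -2.73] sd [0.48 0.44 0.42] tau [-0.000e+00 -5.118e+01  1.070e+00 -1.239e+01  1.000e-02  1.000e-02
 -0.000e+00]
t 26.3 pos [530.53418015 -75.32483661  84.05834463] turn/45 [ 0.     -0.0001 -0.0003] shift/150 [0.0092 1.4372 0.2671] w 62.1 F [-0.41926695 -0.48579877 -2.90855067] gf 65.9
```

The right tin weighs about 2.7 N, so the middle one is the heaviest. I'll set the right tin down and go back to the middle.

>>> step_arm(series=[[[0, 0, 0, 0, 0, 0.05, 1], [0, 0, 0, 0, 0, 0.08, 1], [0, 0, 0, 0, 0, 0.06, 1], [0, 0, 0, 0, 0, 0.03, 1], [0, 0, 0, 0, 0, 0.02, 1], [0, 0, 0, 0, 0, 0.01, 1], [0, 0, 0, 0, 0, 0, 1], [0, 0, 0, 0, 0, 0, 1], [0, 0, 0, 0, 0, 0, 1]]])

```text
clock: 27.2
eef_pos: [530.5, -75.3, 46.9]
tool_rot: [3.142, -0.0, 3.086]
force: [-1.8, 0.8, 1.9]
width: 61.5
gripper_force: 66.2
```

>>> step_arm(series=[[[0, 0, 0, 0, 0, 0, 0.3], [0, 0, 0, 0, 0, 0, 0], [0, 0, 0, 0, 0, 0, 0], [0, 0, 0, 0, 0, 0, 0], [0, 0, 0, 0, 0, -0.1, 0], [0, 0, 0, 0, 0, -0.2, 0], [0, 0, 0, 0, 0, -0.25, 0], [0, 0, 0, 0, 0, -0.25, 0], [0, 0, 0, 0, 0.22, 0, 0], [0, 0, 0, 0, 0.26, 0, 0], [0, 0, 0, 0, 0.26, 0, 0], [0, 0, 0, 0, 0, 0, 0]]])

```text
clock: 28.4
eef_pos: [537.0, 43.1, 166.7]
tool_rot: [3.137, 0.001, 3.096]
force: [0.2, 0.2, 0.2]
width: 85.2
gripper_force: 0.0
```

```bash
python3 l.py 536.7 34.5
```

```text
t 28.45 pos [536.8292  39.2727 166.6007] turn/45 [0.0022 0.0005 0.0076] shift/150 [-0.0009 -0.0318  0.8173] w 85.5 F [-0.4046 -0.4247  0.5036] gf 0.0
[369.7, 187.2] 0.61 [546.4195 146.758   56.    ]
[499.9, 109.1] 0.41 [485.0116 248.9207  56.    ]
[ 80.3523 197.833 ] [  39  160   82   78 4516] [529.0392 -76.2592 106.    ]
[387.2692 210.968 ] [ 345  176   82   64 2968] [546.2028 141.1677 106.    ]
[234.2435 212.4285] [ 193  187   83   52 2789] [544.8059  32.5578 106.    ]
```

>>> step_arm(series=[[[0, 0, 0, 0, 0, 0.15, 0], [0, 0, 0, 0, 0, 0.2, 0], [0, 0, 0, 0, 0, 0.2, 0], [0, 0, 0, 0, 0, 0.15, 0], [0, 0, 0, 0, 0, 0.11, 0], [0, 0, 0, 0, 0, 0, 0], [0, 0, 0, 0, 0, 0, 0], [0, 0, 0, 0, 0, 0, 0.2], [0, 0, 0, 0, 0, 0, 0.4], [0, 0, 0, 0, 0, 0, 1], [0, 0, 0, 0, 0, 0, 1], [0, 0, 0, 0, 0, 0, 1]]])

```text
clock: 29.7
eef_pos: [537.8, 34.4, 46.9]
tool_rot: [-3.141, 0.003, 3.086]
force: [-1.1, -2.5, 6.8]
width: 62.0
gripper_force: 64.2
```

>>> step_arm(series=[[[0, 0, 0, 0, 0, 0, 1], [0, 0, 0, 0, 0, 0, 1], [0, 0, 0, 0, 0, -0.03, 1], [0, 0, 0, 0, 0, -0.08, 1], [0, 0, 0, 0, 0, -0.13, 1], [0, 0, 0, 0, 0, -0.15, 1], [0, 0, 0, 0, 0, -0.15, 1], [0, 0, 0, 0, 0, -0.15, 1], [0, 0, 0, 0, 0, -0.13, 1], [0, 0, 0, 0, 0, -0.1, 1], [0, 0, 0, 0, 0, -0.06, 1], [0, 0, 0, 0, 0, -0.03, 1]]])

```text
clock: 30.9
eef_pos: [536.6, 35.7, 197.5]
tool_rot: [3.141, 0.001, 3.087]
force: [-0.3, 0.1, -7.1]
width: 62.4
gripper_force: 67.5
```

>>> step_arm(series=[[[0, 0, 0, 0, 0, 0, 1], [0, 0, 0, 0, 0, 0, 1], [0, 0, 0, 0, 0, 0, 1], [0, 0, 0, 0, 0, 0, 1], [0, 0, 0, 0, 0, 0, 1], [0, 0, 0, 0, 0, 0, 1]]])

```text
clock: 31.5
eef_pos: [536.6, 35.5, 196.3]
tool_rot: [-3.142, -0.001, 3.086]
force: [-0.7, -0.7, -6.5]
width: 61.9
gripper_force: 67.5
```

```bash
python3 w.py; python3 -c "
from h import *
q=ctrl.get_image('scene'); cv2.imwrite('pics/e.png',cv2.resize(q['img'][60:280,160:460],(800,587))[:,:,::-1])"
```

```text
F [ 0.09 -0.15 -6.3 ] sd [0.44 0.48 0.31] tau [ 0.000e+00 -4.938e+01  1.090e+00 -1.846e+01  1.000e-02  1.000e-02
 -0.000e+00]
t 31.8 pos [536.69632129  35.50172432 196.62653935] turn/45 [ 0.      0.0001 -0.0002] shift/150 [0.0096 0.6972 1.0175] w 61.9 F [ 0.04180814 -0.40997951 -5.73930832] gf 67.5
```

View pics/e.png

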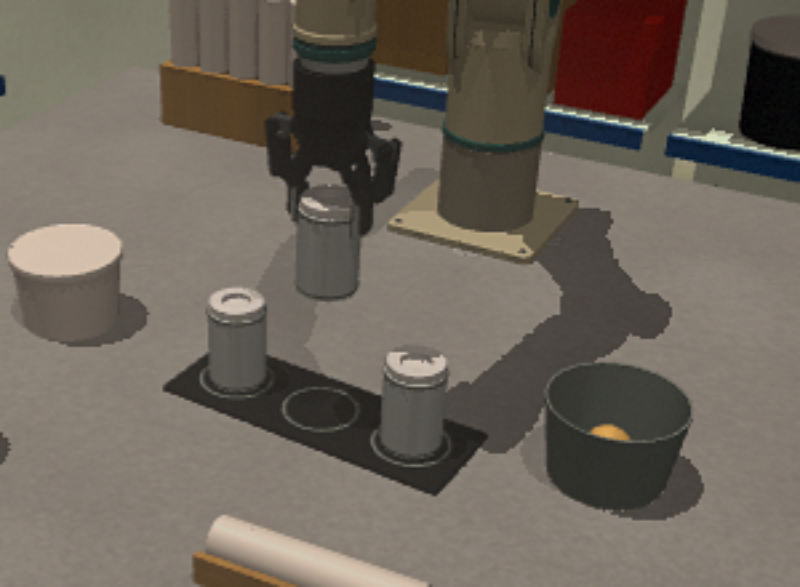

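The middle tin is held upright in the air at crop position (328,245). The other two stand on their circles and the ball is in the bucket at (610,432), so I'm handing in.

```bash
python3 -c "
from cell import ctrl
print(ctrl.finish_job())"
```

```text
the job is handed in; nothing more can be done
None
```

The job is handed in (no verdict came back): the ball is in the bucket, and the middle tin, the heaviest at about 6.3 N against 4.1 N (left) and 2.7 N (right), is held upright about 15 cm above the counter.

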